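# Set the near-point rule to its blue click stop

### The arm

A 6-joint arm with a two-finger parallel gripper is mounted at the origin on the work surface. World frame = base frame: x ahead of the robot, y to its left, z up, the work surface at z = 0. Lengths are in m, angles in rad, forces in N, time in s.
With the tool pointing down it reaches from about 0.25 to 0.725 m from the base axis. Payload 4 kg.
Tool frame: the origin (TCP) lies at the very end of the fingers, on their centre line; the grasp point (between the pads) lies 19 mm behind it; z points along the fingers, y is the line along which they close (so a half turn about z gives the same grasp; the last joint's range is limited). The gripper opens to 85 mm and grips with 20 to 120 N. Pads are 22 mm wide; open, the fingers measure 114 mm over their backs; the gripper's body (76 mm by 85 mm) begins 54 mm behind the grasp point. The pads swing forward as they close: fully open they stand 13 mm farther back than shut.
Start: joints at [-1.176, 0.241, 0.005, 1.335, 0, 1.571], TCP at [0.192, -0.462, 0.202] pointing down, gripper open.
Joint ranges: [-2.72, 2.72], [-1.05, 1.87], [-1.09, 1.28], [-1.99, 2.15], [-1.42, 1.44], [-3.14, 3.14]. Speed limits (rad/s): [2.79, 2.79, 3.14, 3.14, 3.14, 3.14].

### API

Orientations are given as [roll, pitch, yaw] about the fixed x, y, z axes, in that order (R = Rz(yaw) Ry(pitch) Rx(roll)).
In Python, from cell import bot, imaging, workorder gives the robot as it stands.
- The arm moves only by the tool step_arm, never from a script. Its argument "increments" is a list of rows, each an object with "fingers": the closure in counts, from 0 (fully open) to 255 (shut); "slide": the shift along the tool's x, y, z in m, a list of three; "twist": the turn, a rotation vector about the tool's x, y, z in rad, a list of three. A call has 1 to 12 rows; each row is the pose to reach, as a shift and turn from the pose commanded when the call began, along the tool's axes at that moment; what a row does not reach only later rows make up. A row lasts 1/12 s, in which the tool goes at most 41.7 mm and 7.16 degrees, less where a joint would pass 70% of its speed; a pose out of reach is approached as far as the arm can. A call with a gripper value outside its range is refused whole. The fingers move at their own pace and stop on an object; "force" is the grip in N (left out, the last holds). Time passes only in rows, so rows that repeat a pose let the fingers close. It gives the time, the measured TCP pose, the force, the opening and the grip force at its end, in the units of the state.
- bot.state(): the state, without advancing time (a new reading comes with each control period).
- imaging.read_camera(name): name is "scene" or "side" or "wrist"; returns a dict with "frame" (480x640x3 uint8, red, green, blue), "fovy" (degrees; the focal length in pixels is half the picture's height over the tangent of half this angle, whatever the lens; pixels are square), "cx", "cy" (the principal point, pixels), "dist" ([k1, k2, p1, p2, k3] as OpenCV has them; the pictures are not rectified), "extrinsics" (4x4, takes a point from camera to world coordinates); the wrist camera has in their place "T_tool_cam" (4x4, takes a point from camera to tool coordinates, whose origin is the TCP and whose axes are the flange's). Camera axes: x right, y down, z forward; pixel columns grow to the right and rows downward; lengths in m; the calibration is good to about 2 mm. A picture is of the moment at which its call begins: read the wrist's pose just before it. There is no depth.
- workorder.finish_job(): hands the job in; it is judged then, once.
Trained networks look in the newest picture that a camera, given by its name, has taken for a name from the list of things; names that differ only in an ending like _2 or _b are one class to them, and where a whole thing is asked for, a point or a joint stands for the part that bears it (a point fixed in the world has none). Each returns a list of dicts, best first, with "confidence" (0 to 1); they miss things now and then, are a little off and sometimes report something else, mostly with a low value. They report only what shows in the picture. A call takes as long as a camera call.
- imaging.spot_in(camera, target): "extent" ([left, top, right, bottom] in pixels, round what is visible of it).
- imaging.trace(camera, target): "pixels" (480x640 bool, what is visible of it) and "extent" ([left, top, right, bottom] in pixels, round what is visible of it).
The state is a dict: "t": time; "joints": joint angles; "joint_velocities": joint speeds; "tau": joint torques, N m; "eef_pos": TCP position; "orientation": TCP orientation; "contact_force": force on the tool from outside, world axes, zero at the start; "moment": the same for the moment, N m; "finger_gap": opening from 0.0 (shut) to 1.0 (fully open); "gripper_force": force on a finger pad.
Only numpy, scipy, OpenCV 4.12 (cv2) and the standard library are available. Lean on these libraries where they do the work, as an engineer would, in place of code of your own. Each camera call takes 0.05 s, during which the arm holds its last target. There are 200 camera calls.

### The job

Push the carriage of the near-point rule along its rail until it clicks down into the stop beside the blue marker, and leave it seated there. Only push it, with a fingertip or the outside of the fingers against a face of its white paddle: never pinch or grip it, and leave everything else on the table where it is.

Things in the scene. Friction and masses are not known exactly. Their poses are not given: they have to be found in the camera images.
- rule: Near-point rule: fixed aluminium U-channel rail with ticks, 44 wide x 320 long x 28 mm high, on the table; black end blocks 32 mm high. Origin: centre of its underside. y runs along the rail, x across it to the marker side, z up. Four click stops (14 mm slots in the steel strip in the channel) lie at y = -100, -50, +50 and +100 mm, one beside each marker.
- carriage (a joint): Carriage position along the rule's y in m, 0 at mid-rail, end stops at +-0.125; starts within 0.025 of 0. Slides with 1 to 2 N friction and stays where left. Within about 4 mm of a stop the roller drops and draws it in; once seated, about 7 N pushes it out, then the force dips at once. Other stops may be passed over; it may be pushed back from the other side.
- paddle_mid (a point): Centre of the white upright paddle on the carriage, 57 mm above the table, midway between its two faces (which look along the rule's +y and -y). Plate 64 mm across the rail, 12 mm thick along it, from 34 to 78 mm above the table, on the rail's centre line; dark bars on both faces. Under it a black 30 x 30 mm block, top at 34 mm. A red 8 mm pin end shows in its top, at 84 mm or (dropped) 80 mm.
- click (a joint): Drop of the carriage's sprung click roller (and red pin) in m: about 0 when it rides on the strip between stops, about 0.004 when it sits down in a stop (any of the four).
- marker_blue: Blue marker block, 24 x 12 x 26 mm high, fixed to the table beside the rail, centre 36 mm from the rail's centre line on its +x side, exactly level (along the rail) with the click stop to be used. Origin: centre of its underside; axes as the rule's.
- marker_yellow: Like marker_blue, yellow, at another stop: not to be used.
- marker_green: Like marker_blue, green, at another stop: not to be used.
- marker_white: Like marker_blue, white, at another stop: not to be used.
- drops: Loose white eye-drop bottle with green cap, 30 mm wide, 65 mm high, upright on the table on the marker side of the rail. Origin at underside centre.
- amber: Loose brown bottle with black cap, 38 mm wide, 80 mm high, upright on the marker side of the rail. Origin at underside centre.
- lens: Loose brass-rimmed trial lens, 38 mm wide, 6 mm high with a small tab, flat on the table on the other side of the rail. Origin at underside centre.
- pen: Loose blue pen, 140 mm long, 13 mm high, lying along its x axis beside the rail, on the side away from the markers. Origin at underside middle.
- occluder: Loose black eye occluder, a flat 54 mm disc with a 16 mm wide handle to its -x, 147 mm long, 5 mm high, lying beside the rail, on the side away from the markers. Origin under the disc's centre.
- canister: Loose blue round canister, 82 mm wide, 77 mm high, beyond the rail's +y end. Origin at underside centre.
- cards: Loose pad of white record cards, 100 x 130 x 14 mm, beyond the rail's -y end. Origin at underside centre.

How it is judged:
By the outcome, as a careful person would: the job done as asked, in the order asked, and still so for the second after the job is handed in, with the robot touching nothing.
It also fails if it takes over 45 s, if anything falls off the work surface, if the arm or the gripper's body presses on something with over 40 N, if the wrist force passes 120 N, or if a joint passes its speed limit or range.

## Working session

There is one attempt and no reset: what is moved stays moved. The work goes in short steps, Python scripts to look and compute and a tool call to move; the robot and the scene stay as the last step left them, time stands still between calls to the robot, and variables do not carry over. Pictures are saved under pics/ and viewed, at most 10 in all, crops included, and the job is handed in when it is done.

Besides the shell and the picture viewer there is one more tool, called after ">>>" as name(argument=value, ...) on one line, values as JSON. step_arm: Moves the arm, as the interface text tells. Its arguments: {"type":"object","properties":{"increments":{"type":"array","items":{"type":"object","properties":{"fingers":{"type":"number"},"slide":{"type":"array","items":{"type":"number"}},"twist":{"type":"array","items":{"type":"number"}}}}},"force":{"type":"number"}},"required":["increments"]}

```bash
mkdir -p pics; ls; python3 - <<'E'
from cell import bot, imaging
import cv2
s=bot.state(); print(s['t'],s['eef_pos'],s['orientation'])
for c in ['scene','side']:
    r=imaging.read_camera(c); cv2.imwrite(f'pics/{c}0.png',r['frame'][:,:,::-1])
    print(c,r['fovy'],r['cx'],r['cy'],r['dist'],r['extrinsics'].round(3).tolist() if hasattr(r['extrinsics'],'round') else r['extrinsics'])
    for n in ['rule','carriage','paddle_mid','marker_blue','marker_yellow','marker_green','marker_white','drops','amber','pen','occluder','lens','canister','cards']:
        print(n,[( [round(float(v)) for v in d['extent']],round(d['confidence'],2)) for d in imaging.spot_in(c,n)[:2]])
E
```

```text
pics
0.0 [ 0.19203928 -0.46089124  0.20090252] [-3.13947067e+00 -9.57870976e-06  3.94767091e-01]
scene 45.43618355155131 304.0087471026878 229.0335149281076 [-0.14634374  0.          0.          0.          0.        ] [[0.542, 0.588, -0.6, 1.139], [0.84, -0.385, 0.382, -0.352], [-0.006, -0.711, -0.703, 0.717], [0.0, 0.0, 0.0, 1.0]]
rule [([98, 240, 183, 297], 0.72), ([192, 195, 391, 270], 0.63)]
carriage [([292, 191, 315, 240], 0.94)]
paddle_mid [([296, 193, 317, 239], 0.8)]
marker_blue [([321, 239, 327, 256], 0.66)]
marker_yellow [([348, 234, 359, 251], 0.52)]
marker_green [([234, 247, 242, 274], 0.58)]
marker_white [([263, 244, 269, 261], 0.66)]
drops [([318, 266, 338, 296], 0.64), ([197, 194, 390, 274], 0.48)]
amber [([264, 260, 287, 297], 0.72)]
pen [([316, 199, 387, 208], 0.93), ([298, 194, 316, 241], 0.71)]
occluder [([173, 205, 258, 232], 0.95)]
lens [([271, 206, 291, 227], 0.65)]
canister [([415, 175, 460, 235], 0.77), ([262, 256, 285, 300], 0.59)]
cards [([100, 240, 184, 298], 0.91), ([175, 206, 258, 233], 0.44)]
side 45.28110598534592 324.9982653907354 244.67721556849472 [
[... 180 characters left out ...]
e [([257, 227, 331, 370], 0.73)]
carriage [([279, 251, 315, 289], 0.96), ([311, 266, 329, 279], 0.34)]
paddle_mid [([278, 252, 318, 290], 0.88)]
marker_blue [([313, 268, 328, 280], 0.48)]
marker_yellow [([314, 249, 327, 266], 0.63)]
marker_green [([304, 327, 320, 346], 0.74)]
marker_white [([311, 305, 322, 323], 0.56)]
drops [([363, 256, 378, 291], 0.63)]
amber [([350, 278, 370, 326], 0.96), ([316, 268, 329, 281], 0.62)]
pen [([304, 326, 319, 345], 0.72), ([315, 250, 327, 267], 0.32)]
occluder [([226, 311, 264, 384], 0.87), ([308, 304, 324, 324], 0.52)]
lens [([243, 291, 273, 307], 0.8)]
canister [([289, 179, 328, 228], 0.9), ([363, 256, 378, 290], 0.44)]
cards [([243, 375, 331, 468], 0.98)]
```

View pics/scene0.png

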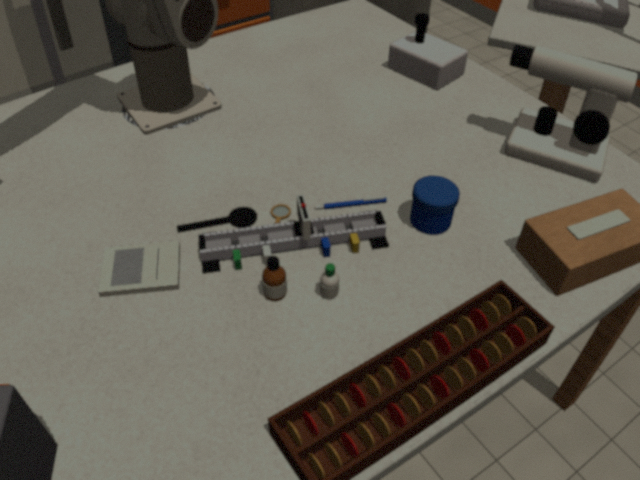

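View pics/side0.png

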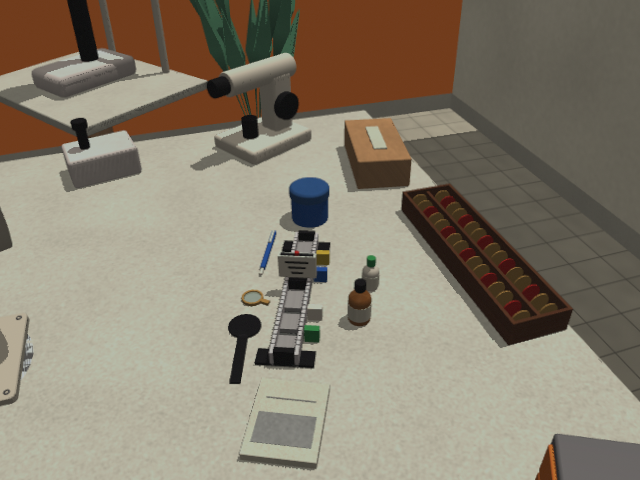

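The scene view shows the rail running left to right, with the canister (+y end) at (435,205) and the cards (-y end) at (140,268). From -y to +y the markers are green (237,258), white (266,252), blue (325,246) and yellow (354,241), so blue is the +50 stop. The carriage is near (304,220), so it has to go about 40–50 mm in +y. The side view agrees.

```bash
cat > h.py <<'E'
import numpy as np, cv2
from cell import bot, imaging
from scipy.optimize import least_squares
from scipy.spatial.transform import Rotation as R
def cam(c):
    r=imaging.read_camera(c); f=240/np.tan(np.radians(r['fovy'])/2)
    K=np.array([[f,0,r['cx']],[0,f,r['cy']],[0,0,1]])
    if 'extrinsics' in r: T=np.array(r['extrinsics'])
    else: 
        s=bot.state(); W=np.eye(4); W[:3,:3]=R.from_euler('xyz',s['orientation']).as_matrix(); W[:3,3]=s['eef_pos']; T=W@np.array(r['T_tool_cam'])
    return dict(K=K,T=T,d=np.array(r['dist'],float),img=r['frame'])
def proj(c,P):
    V=np.linalg.inv(c['T']); return cv2.projectPoints(np.atleast_2d(P).astype(float),cv2.Rodrigues(V[:3,:3])[0],V[:3,3],c['K'],c['d'])[0][:,0]
def box(cx,cy,z0,z1,lx,ly):
    return np.array([[cx+a*lx/2,cy+b*ly/2,z] for a in(-1,1) for b in(-1,1) for z in(z0,z1)])
def world(p,P):
    c,s=np.cos(p[2]),np.sin(p[2]); P=np.atleast_2d(P); return np.c_[p[0]+c*P[:,0]-s*P[:,1],p[1]+s*P[:,0]+c*P[:,1],P[:,2]]
def bb(u): return np.r_[u.min(0),u.max(0)]
E
python3 - <<'E'
from h import *
cs={c:cam(c) for c in('scene','side')}
ys=dict(green=-.1,white=-.05,blue=.05,yellow=.1)
obs=[]
for c in cs:
    for n,y in ys.items():
        d=imaging.trace(c,'marker_'+n)
        if d: 
            m=d[0]['pixels']; print(c,n,d[0]['confidence'],d[0]['extent']); obs.append((c,n,y,np.array(d[0]['extent'],float)))
    d=imaging.trace(c,'carriage'); print(c,'carriage',d[0]['confidence'],d[0]['extent']); obs.append((c,'carriage',None,np.array(d[0]['extent'],float)))
def model(p,o):
    c,n,y,e=o
    B=box(.036,y,0,.026,.024,.012) if y is not None else np.r_[box(0,p[3],.034,.078,.064,.012)]
    return bb(proj(cs[c],world(p,B)))
def f(p):
    r=[]
    for o in obs:
        m=model(p,o); e=o[3]
        r+=list((m[:2]+m[2:]-e[:2]-e[2:])/2) if o[2] is not None else [m[0]+m[2]-e[0]-e[2]]
    return r
best=min((least_squares(f,[.5,-.1,a,0],loss='soft_l1') for a in(-.5,0,.5,-1.2)),key=lambda s:s.cost)
print(best.x,best.cost); print(np.round(f(best.x),1))
np.save('p.npy',best.x)
for c in cs: 
    im=cs[c]['img'][:,:,::-1].copy()
    for P in (box(0,0,0,.028,.044,.32),box(0,best.x[3],.034,.078,.064,.012),*[box(.036,y,0,.026,.024,.012) for y in ys.values()]):
        for u in proj(cs[c],world(best.x,P)): cv2.circle(im,tuple(np.round(u).astype(int)),1,(0,0,255),-1)
    v=im[170:300,180:400] if c=='scene' else im[215:375,210:400]
    cv2.imwrite(f'pics/{c}_fit.png',cv2.resize(v,None,fx=3.5,fy=3.5))
E
```

```text
scene green 0.55 [234.1, 247.9, 243.7, 272.2]
scene white 0.53 [262.0, 245.1, 271.1, 260.0]
scene blue 0.56 [320.7, 238.2, 327.9, 256.6]
scene yellow 0.5 [349.9, 234.8, 358.9, 252.8]Traceback (most recent call last):
  File "<stdin>", line 10, in <module>
IndexError: list index out of range
```

```bash
cat > fit.py <<'E'
from h import *
cs={c:cam(c) for c in('scene','side')}
ys=dict(green=-.1,white=-.05,blue=.05,yellow=.1)
obs=[]
for c in cs:
    for n,y in list(ys.items())+[('carriage',None)]:
        nm='marker_'+n if y is not None else n
        d=imaging.trace(c,nm) or imaging.spot_in(c,nm)
        if d and d[0]['confidence']>.4: obs.append((c,n,y,np.array(d[0]['extent'],float)))
def model(p,o):
    c,n,y,e=o
    B=box(.036,y,0,.026,.024,.012) if y is not None else np.r_[box(0,p[3],.034,.078,.064,.012)]
    return bb(proj(cs[c],world(p,B)))
def f(p):
    r=[]
    for o in obs:
        m=model(p,o); e=o[3]
        r+=list((m[:2]+m[2:]-e[:2]-e[2:])/2) if o[2] is not None else [(m[0]-e[0] if 0 else (m[0]+m[2]-e[0]-e[2])/2) if o[0]=='scene' else m[1]-e[1]]
    return r
best=min((least_squares(f,[.5,-.1,a,0],loss='soft_l1') for a in(-.5,0,.5,-1.2)),key=lambda s:s.cost)
print(best.x,best.cost); print([o[:2] for o in obs]); print(np.round(f(best.x),1))
np.save('p.npy',best.x)
ims=[]
for c in cs: 
    im=cs[c]['img'][:,:,::-1].copy()
    v=im[170:300,180:400] if c=='scene' else im[215:345,210:400]
    o=(180,170) if c=='scene' else (210,215)
    v=cv2.resize(v,None,fx=3.5 if c=='scene' else 2,fy=3.5 if c=='scene' else 2); k=3.5 if c=='scene' else 2
    for P in (box(0,0,0,.028,.044,.32),box(0,best.x[3],.034,.078,.064,.012),*[box(.036,y,0,.026,.024,.012) for y in ys.values()]):
        for u in proj(cs[c],world(best.x,P)): cv2.circle(v,tuple(np.round((u-o)*k).astype(int)),2,(0,0,255),-1)
    cv2.imwrite(f'pics/{c}_fit.png',v)
E
python3 fit.py
```

```text
[ 0.5400524   0.00162674 -0.36288174  0.02523022] 138.7604565729557
[('scene', 'green'), ('scene', 'white'), ('scene', 'blue'), ('scene', 'yellow'), ('scene', 'carriage'), ('side', 'green'), ('side', 'white'), ('side', 'blue'), ('side', 'yellow'), ('side', 'carriage')]
[ -1.6   0.   -0.    2.1 107.1  26.9  -1.1  -0.3  -0.5  -0.6  -1.6   0.4
  -1.4  -1.6  -0.3   0.    1.4  -1. ]
```

View pics/scene_fit.png

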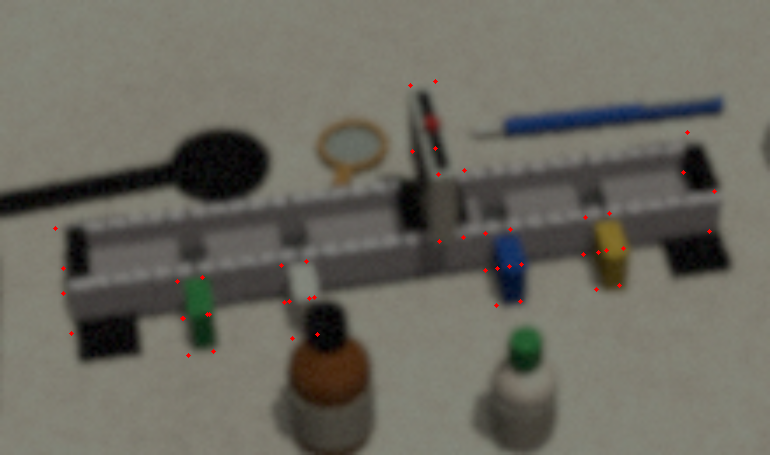

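The overlay shows one wrong blue detection in the scene camera. Otherwise the fit is within about 3 px, which is enough to move closer. I'll refine it with the wrist camera from above, fingers shut.

>>> step_arm(increments=[{"fingers":255,"slide":[0.23,-0.124,-0.03],"twist":[0,0,-0.4]},{"fingers":255,"slide":[0.23,-0.124,-0.03],"twist":[0,0,-0.4]},{"fingers":255,"slide":[0.23,-0.124,-0.03],"twist":[0,0,-0.4]},{"fingers":255,"slide":[0.23,-0.124,-0.03],"twist":[0,0,-0.4]},{"fingers":255,"slide":[0.23,-0.124,-0.03],"twist":[0,0,-0.4]},{"fingers":255,"slide":[0.23,-0.124,-0.03],"twist":[0,0,-0.4]},{"fingers":255,"slide":[0.458,-0.248,-0.05],"twist":[0,0,-0.81]},{"fingers":255,"slide":[0.458,-0.248,-0.05],"twist":[0,0,-0.81]},{"fingers":255,"slide":[0.458,-0.248,-0.05],"twist":[0,0,-0.81]},{"fingers":255,"slide":[0.458,-0.248,-0.05],"twist":[0,0,-0.81]},{"fingers":255,"slide":[0.458,-0.248,-0.05],"twist":[0,0,-0.81]},{"fingers":255,"slide":[0.458,-0.248,-0.05],"twist":[0,0,-0.81]}])

```text
t: 3.45
eef_pos: [0.5061, -0.0726, 0.2504]
orientation: [3.141, -0.0, 1.205]
contact_force: [0.2, -0.9, -0.4]
finger_gap: 0.003
gripper_force: 0.0
```

>>> step_arm(increments=[{"fingers":255,"slide":[0,0,0]},{"fingers":255,"slide":[0,0,0]},{"fingers":255,"slide":[0,0,0]}])

```text
schema error: expected keys fingers, slide, twist
```

```bash
python3 - <<'E'
from h import *
print(bot.state()['eef_pos'],bot.state()['orientation'],bot.state()['contact_force'])
c=cam('wrist'); cv2.imwrite('pics/w1.png',c['img'][:,:,::-1]); print(c['T'].round(3).tolist())
for n in ['carriage','paddle_mid','marker_blue','marker_yellow','marker_green','marker_white']:
    print(n,[(np.round(d['extent']).tolist(),round(d['confidence'],2)) for d in imaging.spot_in('wrist',n)[:2]])
E
```

```text
[ 0.50610701 -0.07261999  0.25035513] [ 3.14093298e+00 -2.25014487e-07  1.20514913e+00] [ 0.2054618  -0.87145772 -0.37255869]
[[0.936, -0.337, -0.098, 0.536], [-0.351, -0.897, -0.269, 0.001], [0.002, 0.286, -0.958, 0.424], [0.0, 0.0, 0.0, 1.0]]
carriage [([288.0, 55.0, 373.0, 96.0], 0.61)]
paddle_mid [([283.0, 58.0, 371.0, 98.0], 0.67), ([441.0, 40.0, 492.0, 78.0], 0.17)]
marker_blue [([289.0, 54.0, 371.0, 94.0], 0.64), ([351.0, 30.0, 381.0, 52.0], 0.62)]
marker_yellow [([289.0, 56.0, 373.0, 97.0], 0.41)]
marker_green [([345.0, 194.0, 373.0, 210.0], 0.88)]
marker_white [([346.0, 145.0, 377.0, 158.0], 0.55)]
```

View pics/w1.png

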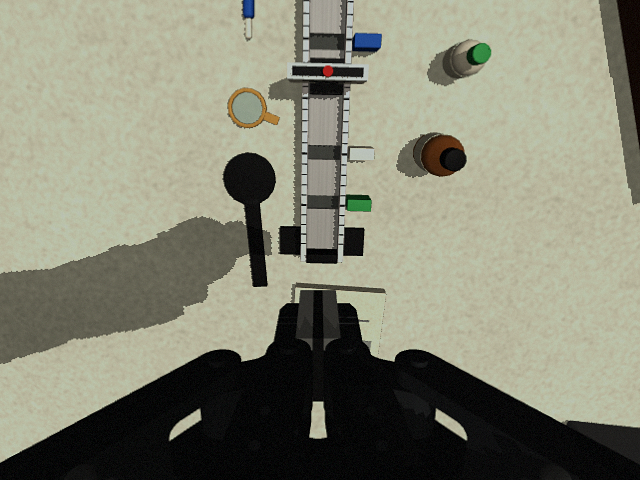

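The wrist view shows the rail running upward. The blue marker is at (367,42), white at (361,154) and green at (358,204). The red pin is at (328,71), with the paddle lying across it and the clear channel below. Next I fit the rule pose from these points.

```bash
cat > wfit.py <<'E'
from h import *
def wfit(c,marks,pin,zp=.084):
    ys=dict(green=-.1,white=-.05,blue=.05,yellow=.1)
    def f(p):
        r=[]
        for n,e in marks.items():
            m=bb(proj(c,world(p,box(.036,ys[n],0,.026,.024,.012)))); r+=list((m[:2]+m[2:]-np.array(e[:2])-e[2:])/2)
        return r+list(proj(c,world(p,[[0,p[3],zp]]))[0]-pin)
    s=least_squares(f,np.load('p.npy'),x_scale=.1); return s.x,np.round(f(s.x),1)
E
python3 - <<'E'
from wfit import *
c=cam('wrist')
im=cv2.cvtColor(c['img'],cv2.COLOR_RGB2HSV); m=cv2.inRange(im,(0,150,80),(8,255,255))|cv2.inRange(im,(172,150,80),(180,255,255)); m[:, 560:]=0
pin=np.argwhere(m).mean(0)[::-1]; print(pin,(m>0).sum())
def blob(lo,hi):
    k=cv2.connectedComponentsWithStats(cv2.inRange(im,lo,hi)); j=[(t[4],t[0],t[1],t[0]+t[2],t[1]+t[3]) for t in k[2][1:] if 330<k[3][list(k[2][:,0]).index(t[0])][0]<390]; return max(j)[1:]
mk=dict(blue=blob((105,120,40),(130,255,255)),green=blob((45,100,40),(85,255,255)),white=(347.5,146.5,375,160))
print(mk)
p,r=wfit(c,mk,pin); print(p,r); np.save('p.npy',p)
s=bot.state(); u=np.array([-np.sin(p[2]),np.cos(p[2])]); v=np.array([np.cos(p[2]),np.sin(p[2])])
d=np.array(s['eef_pos'])[:2]-p[:2]; print('t',s['t'],'tcp in rule frame',d@v,d@u,'yaw target',p[2]+np.pi/2)
E
```

```text
[328.37777778  65.93333333] 90
{'blue': (np.int32(355), np.int32(29), np.int32(383), np.int32(44)), 'green': (np.int32(348), np.int32(192), np.int32(373), np.int32(208)), 'white': (347.5, 146.5, 375, 160)}
[ 0.54400765  0.00286299 -0.3884633   0.01959654] [-1.1  2.6 -0.9 -0.   1.  -3.   0.8  0. ]
t 3.85 tcp in rule frame -0.006987231334819456 -0.08777124915887743 yaw target 1.1823330314502358
```

```bash
python3 - <<'E'
from wfit import *
c=cam('wrist')
im=cv2.cvtColor(c['img'],cv2.COLOR_RGB2HSV); m=cv2.inRange(im,(0,150,80),(8,255,255))|cv2.inRange(im,(172,150,80),(180,255,255)); m[:, 560:]=0
pin=np.argwhere(m).mean(0)[::-1]; print(pin)
def blob(lo,hi):
    k=cv2.connectedComponentsWithStats(cv2.inRange(im,lo,hi)); return max((t[4],t[0],t[1],t[0]+t[2],t[1]+t[3]) for t,q in zip(k[2][1:],k[3][1:]) if 330<q[0]<390)[1:]
mk=dict(blue=blob((105,120,40),(130,255,255)),green=blob((45,100,40),(85,255,255)))
d=[d for d in imaging.spot_in('wrist','marker_white') if d['confidence']>.4]; print([x['extent'] for x in d])
print(mk); p,r=wfit(c,mk,pin); print(p,r); np.save('p.npy',p)
s=bot.state(); u=np.array([-np.sin(p[2]),np.cos(p[2])]); v=np.array([np.cos(p[2]),np.sin(p[2])])
d=np.array(s['eef_pos'])-np.r_[p[:2],0]; print('t',s['t'],s['eef_pos'],s['orientation'],'tcp in rule frame',d[:2]@v,d[:2]@u,'yaw target',p[2]+np.pi/2)
y=s['orientation'][2]; tx=np.array([np.cos(y),np.sin(y)]); ty=np.array([np.sin(y),-np.cos(y)])
g=p[:2]+u*(p[3]-.045)-s['eef_pos'][:2]; print('slide to 45mm behind paddle', g@tx,g@ty)
E
```

```text
[328.125   65.8125]
[[343.7, 143.7, 377.6, 154.4]]
{'blue': (np.int32(355), np.int32(29), np.int32(382), np.int32(44)), 'green': (np.int32(348), np.int32(196), np.int32(372), np.int32(208))}
[ 0.54420246  0.00322918 -0.38611188  0.01927649] [-0.9  2.  -0.2 -2.5  0.9  0. ]
t 3.95 [ 0.50444989 -0.07574795  0.25015969] [3.14151633e+00 3.34760429e-05 1.20247084e+00] tcp in rule frame -0.007084047116028018 -0.08813325236319888 yaw target 1.1846844468904765
slide to 45mm behind paddle 0.062273876465776944 0.008192912328290506
```

>>> step_arm(increments=[{"fingers":255,"slide":[0.04,0.006,0],"twist":[0,0,0.01]},{"fingers":255,"slide":[0.062,0.008,0],"twist":[0,0,0.015]},{"fingers":255,"slide":[0.062,0.008,0],"twist":[0,0,0.015]},{"fingers":255,"slide":[0.062,0.008,0.04],"twist":[0,0,0.015]},{"fingers":255,"slide":[0.062,0.008,0.08],"twist":[0,0,0.015]},{"fingers":255,"slide":[0.062,0.008,0.12],"twist":[0,0,0.015]},{"fingers":255,"slide":[0.062,0.008,0.16],"twist":[0,0,0.015]},{"fingers":255,"slide":[0.062,0.008,0.18],"twist":[0,0,0.015]},{"fingers":255,"slide":[0.062,0.008,0.2],"twist":[0,0,0.015]},{"fingers":255,"slide":[0.062,0.008,0.2],"twist":[0,0,0.015]},{"fingers":255,"slide":[0.062,0.008,0.2],"twist":[0,0,0.015]}])

```text
t: 4.87
eef_pos: [0.5334, -0.0205, 0.0494]
orientation: [-3.139, 0.001, 1.188]
contact_force: [0.1, -0.3, 0.7]
finger_gap: -0.001
gripper_force: 0.0
```

```bash
cat > st.py <<'E'
from h import *
import sys
c=cam('wrist'); cv2.imwrite(f'pics/{sys.argv[1]}.png',c['img'][:,:,::-1])
p=np.load('p.npy'); s=bot.state(); u=np.array([-np.sin(p[2]),np.cos(p[2])]); v=np.array([np.cos(p[2]),np.sin(p[2])])
d=np.array(s['eef_pos'])[:2]-p[:2]; F=np.array(s['contact_force']); print('t',s['t'],'z',s['eef_pos'][2],s['orientation'],'rule xy',d@v,d@u,'F along/across/z',F[:2]@u,F[:2]@v,F[2])
im=cv2.cvtColor(c['img'],cv2.COLOR_RGB2HSV); m=cv2.inRange(im,(0,150,80),(8,255,255))|cv2.inRange(im,(172,150,80),(180,255,255)); m[:,450:]=0
print((m>0).sum()); pin=np.argwhere(m).mean(0)[::-1]; print('pin px',pin)
for z in (.084,.08):
    r=least_squares(lambda q: proj(c,world(p,[[q[0],q[1],z]]))[0]-pin,[0,.03]); print('pin rule xy at z',z,r.x)
im2=cv2.inRange(im,(105,120,40),(130,255,255)); k=cv2.connectedComponentsWithStats(im2)
print('blue blobs',[(t.tolist()) for t in k[2][1:] if t[4]>80])
E
python3 st.py w2
```

```text
t 4.9167 z 0.05084633495198742 [ 3.14092333e+00 -8.13063194e-05  1.18865245e+00] rule xy 0.0003771351098814611 -0.025291941450862398 F along/across/z -0.0856910498450544 -0.7779269268160309 0.5305344058766406
437
pin px [317.59267735 196.64073227]
pin rule xy at z 0.084 [0.0005636  0.01998636]
pin rule xy at z 0.08 [0.00056726 0.01917054]
blue blobs [[156, 0, 26, 63, 1380], [367, 92, 57, 27, 1416]]
```

View pics/w2.png

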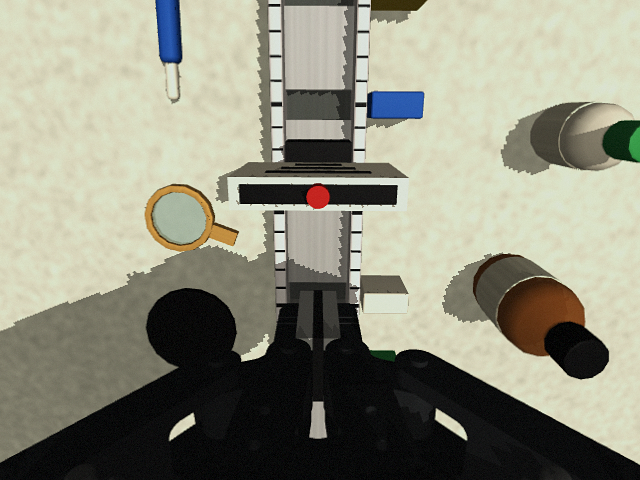

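The fingertips are in line with the paddle and behind it. The pin is at (318,197), the blue marker at (396,105), and the dark slot beside it at (320,104). I'll measure the remaining distance from this picture.

```bash
python3 - <<'E'
from h import *
c=cam('wrist'); p=np.load('p.npy')
def at(px,z): return least_squares(lambda q: proj(c,world(p,[[q[0],q[1],z]]))[0]-px,[0,.03]).x
e=(367,92,424,119)
q=least_squares(lambda q:(bb(proj(c,world(p,box(q[0],q[1],0,.026,.024,.012))))-e),[.036,.05]); print('blue',q.x,q.fun)
print('pin',at((317.6,196.6),.084)); print('tick at x=277,y=104',at((277,104),.028),at((363,104),.028))
print('paddle top near edge',at((318,209),.078),'far',at((318,178),.078))
E
```

```text
blue [0.03888063 0.05169031] [-1.28275316 -0.12823328  1.11781644  0.17799366]
pin [0.00130725 0.02028134]
tick at x=277,y=104 [-0.01739714  0.05211499] [0.02216333 0.05229589]
paddle top near edge [0.00149308 0.01441156] far [0.00143844 0.02588899]
```

>>> step_arm(increments=[{"fingers":255,"slide":[0.01,0,0],"twist":[0,0,0]},{"fingers":255,"slide":[0.018,0,0],"twist":[0,0,0]},{"fingers":255,"slide":[0.022,0,0],"twist":[0,0,0]},{"fingers":255,"slide":[0.025,0,0],"twist":[0,0,0]},{"fingers":255,"slide":[0.028,0,0],"twist":[0,0,0]},{"fingers":255,"slide":[0.031,0,0],"twist":[0,0,0]},{"fingers":255,"slide":[0.034,0,0],"twist":[0,0,0]},{"fingers":255,"slide":[0.037,0,0],"twist":[0,0,0]},{"fingers":255,"slide":[0.04,0,0],"twist":[0,0,0]},{"fingers":255,"slide":[0.043,0,0],"twist":[0,0,0]},{"fingers":255,"slide":[0.046,0,0],"twist":[0,0,0]},{"fingers":255,"slide":[0.048,0,0],"twist":[0,0,0]}])

```text
t: 5.97
eef_pos: [0.5527, 0.0254, 0.0499]
orientation: [-3.142, -0.0, 1.19]
contact_force: [-0.6, 0.7, 0.5]
finger_gap: -0.004
gripper_force: 0.0
```

```bash
python3 st.py w3
```

```text
t 6.0167 z 0.04995126947188515 [ 3.14155973e+00 -2.90288920e-04  1.19020318e+00] rule xy -0.00037540610905815525 0.023995947233957707 F along/across/z 0.5267395589956512 -0.1906826530831965 -0.24794283580107662
0
pin px [nan nan]st.py:7: RuntimeWarning: Mean of empty slice.
  print((m>0).sum()); pin=np.argwhere(m).mean(0)[::-1]; print('pin px',pin)
  ret = um.true_divide(
Traceback (most recent call last):
  File "st.py", line 9, in <module>
    r=least_squares(lambda q: proj(c,world(p,[[q[0],q[1],z]]))[0]-pin,[0,.03]); print('pin rule xy at z',z,r.x)
ValueError: Residuals are not finite in the initial point.
```

View pics/w3.png

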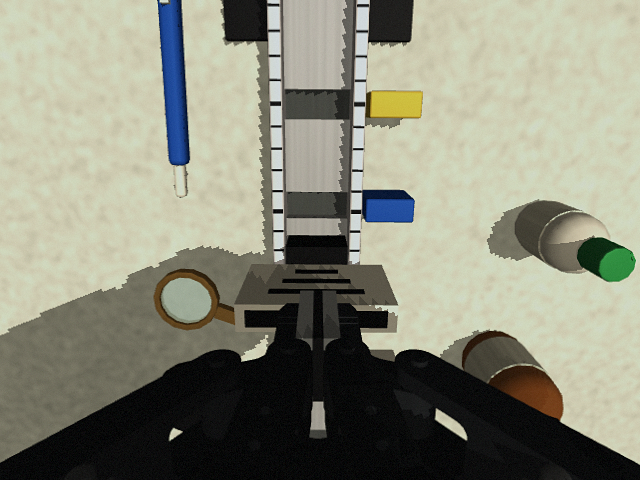

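The paddle is now against the fingers and the pin is hidden behind them. The carriage block's front edge is at about (318,236) and the blue slot is at (320,205). I'll compute the gap from those.

```bash
python3 - <<'E'
from h import *
c=cam('wrist'); p=np.load('p.npy')
def at(px,z): return least_squares(lambda q: proj(c,world(p,[[q[0],q[1],z]]))[0]-px,[0,.03]).x
for e in [(362,190,414,222)]:
    q=least_squares(lambda q:(bb(proj(c,world(p,box(q[0],q[1],0,.026,.024,.012))))-e),[.036,.05]); print('blue',q.x,q.fun)
print('tick',at((277,211),.028)); print('paddle top far/near edge',at((240,305),.078),at((245,331),.078)); print('block front',at((318,236),.034))
s=bot.state(); print(s['t'],s['eef_pos'])
E
```

```text
blue [0.03591396 0.05032928] [-1.5418394  -0.76726536  1.35327444  0.76749631]
tick [-0.02010306  0.05045362]
paddle top far/near edge [-0.03046725  0.02451943] [-0.02904084  0.01301957]
block front [9.90009782e-05 3.95683147e-02]
6.0667 [0.55277243 0.02532343 0.04995378]
```

```bash
python3 - <<'E'
from h import *
c=cam('wrist'); p=np.load('p.npy'); s=bot.state()
W=np.eye(4); W[:3,:3]=R.from_euler('xyz',s['orientation']).as_matrix(); W[:3,3]=s['eef_pos']
for q in [(0,0,0),(.011,0,0),(-.011,0,0),(.011,0,-.03)]: print(q,proj(c,(W@np.r_[q,1])[:3]).round(1))
print(s['contact_force'])
out=np.zeros((600,800,3),np.uint8)
for i,(n,cc) in enumerate([('side',(0.45)),('scene',0)]):
    k=cam(n); u=proj(k,[s['eef_pos']])[0].astype(int); v=k['img'][u[1]-45:u[1]+45,u[0]-60:u[0]+60,::-1]
    v=cv2.resize(v,(400,300),interpolation=cv2.INTER_CUBIC); out[:300,i*400:i*400+400]=np.clip(v*1.6,0,255)
out[300:,:]=cv2.resize(c['img'][220:370,220:420,::-1],(800,600))[:300]*1
cv2.imwrite('pics/c1.png',out)
E
```

```text
(0, 0, 0) [[316.8 279.2]]
(0.011, 0, 0) [[316.8 256.7]]
(-0.011, 0, 0) [[316.8 301. ]]
(0.011, 0, -0.03) [[316.5 283.6]]
[-0.18869205 -0.31910951  0.31941595]
```

View pics/c1.png

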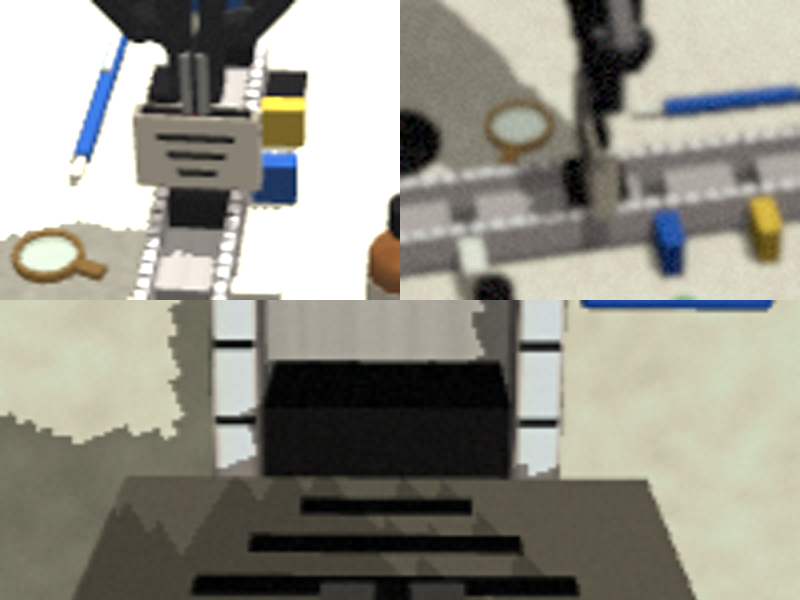

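The bottom panel and the side and scene crops show the shut fingertips, at wrist row 291, ending above the paddle top. They have not gone down to where the TCP should project (row 279). So the fingers have passed over the paddle: they end well short of the stated TCP. I'll go up and back, then measure the real tip against the cameras.

>>> step_arm(increments=[{"fingers":255,"slide":[0,0,-0.02],"twist":[0,0,0]},{"fingers":255,"slide":[0,0,-0.04],"twist":[0,0,0]},{"fingers":255,"slide":[-0.03,0,-0.04],"twist":[0,0,0]},{"fingers":255,"slide":[-0.06,0,-0.04],"twist":[0,0,0]},{"fingers":255,"slide":[-0.06,0,-0.02],"twist":[0,0,0]},{"fingers":255,"slide":[-0.06,0,0],"twist":[0,0,0]},{"fingers":255,"slide":[-0.06,0,0],"twist":[0,0,0]},{"fingers":255,"slide":[-0.06,0,0],"twist":[0,0,0]}])

```text
t: 6.88
eef_pos: [0.529, -0.0308, 0.0492]
orientation: [-3.139, 0.001, 1.189]
contact_force: [1.5, -0.4, -0.1]
finger_gap: -0.001
gripper_force: 0.0
```

```bash
sed -i 's/z.,s\[.eef_pos.\]\[2\]/z",s["eef_pos"][2]/; s/,."z"/,"z"/' st.py; python3 - <<'E'
from h import *
c=cam('wrist'); p=np.load('p.npy'); s=bot.state()
W=np.eye(4); W[:3,:3]=R.from_euler('xyz',s['orientation']).as_matrix(); W[:3,3]=s['eef_pos']
print(s['t'],s['eef_pos'],s['orientation'],s['contact_force'],s['finger_gap'])
out=np.zeros((560,800,3),np.uint8)
for i,n in enumerate(['side','scene']):
    k=cam(n); u=proj(k,[s['eef_pos']])[0]; o=u.astype(int)-[50,50]
    v=cv2.resize(k['img'][o[1]:o[1]+70,o[0]:o[0]+100,::-1],None,fx=8 if 0 else 4,fy=4,interpolation=cv2.INTER_CUBIC); v=np.clip(v*1.6,0,255).astype(np.uint8)
    for zz,col in [(0,(0,0,255)),(-.02,(0,255,0)),(-.04,(255,0,0)),(-.06,(0,255,255))]:
        q=(proj(k,(W@[0,0,zz,1])[:3])[0]-o+.5)*4; cv2.circle(v,tuple(q.astype(int)),2,col,-1)
    out[:280,i*400:i*400+400]=v; print(n,o)
im=c['img'][:,:,::-1].copy()
for zz,col in [(0,(0,0,255)),(-.02,(0,255,0)),(-.04,(255,0,0)),(-.06,(0,255,255))]:
    for x in (-.011,.011): cv2.circle(im,tuple(proj(c,(W@[x,0,zz,1])[:3])[0].astype(int)),2,col,-1)
v=im[130:410,120:520]; out[280:,:400]=v
im=c['img'][260:330,270:370,::-1]; out[280:,400:]=cv2.resize(im,None,fx=4,fy=4)
cv2.imwrite('pics/c2.png',out)
E
```

```text
6.9333 [ 0.53022946 -0.0306849   0.05022474] [-3.14107942e+00  1.80699747e-04  1.18975010e+00] [0.1648331  0.23868953 0.47367713] -0.00021842651456605648
side [244 238]
scene [220 174]
```

View pics/c2.png

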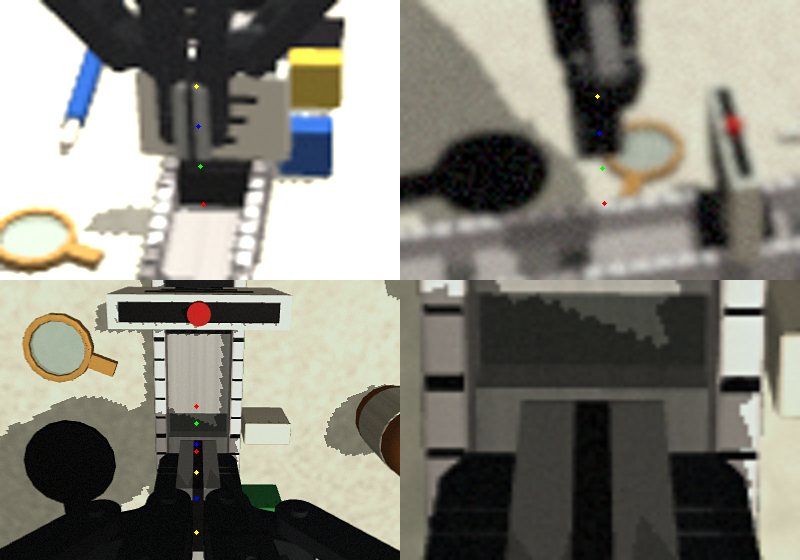

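Projecting the tool axis into the side and scene crops puts the visible tip 25–30 mm behind the stated TCP. Red is the TCP, green -20 mm and blue -40 mm. With the TCP at z = 0.050, the fingers cleared the 78 mm paddle. The paddle hasn't moved noticeably. I'll go 20 mm lower, which puts the tip at about 57 mm and still clears the rail even if the TCP is right, then push again.

>>> step_arm(increments=[{"fingers":255,"slide":[0,0,0.01],"twist":[0,0,0]},{"fingers":255,"slide":[0,0,0.02],"twist":[0,0,0]},{"fingers":255,"slide":[0,0,0.02],"twist":[0,0,0]},{"fingers":255,"slide":[0.01,0,0.02],"twist":[0,0,0]},{"fingers":255,"slide":[0.02,0,0.02],"twist":[0,0,0]},{"fingers":255,"slide":[0.03,0,0.02],"twist":[0,0,0]},{"fingers":255,"slide":[0.035,0,0.02],"twist":[0,0,0]},{"fingers":255,"slide":[0.04,0,0.02],"twist":[0,0,0]},{"fingers":255,"slide":[0.044,0,0.02],"twist":[0,0,0]},{"fingers":255,"slide":[0.048,0,0.02],"twist":[0,0,0]},{"fingers":255,"slide":[0.05,0,0.02],"twist":[0,0,0]},{"fingers":255,"slide":[0.05,0,0.02],"twist":[0,0,0]}])

```text
t: 8.03
eef_pos: [0.5493, 0.0163, 0.0301]
orientation: [3.141, -0.001, 1.19]
contact_force: [0.1, -0.1, 0.0]
finger_gap: -0.001
gripper_force: 0.0
```

```bash
python3 st.py w4
```

```text
File "st.py", line 5
    d=np.array(s['eef_pos'])[:2]-p[:2]; F=np.array(s['contact_force']); print('t',s['t'],'z",s["eef_pos"][2],s['orientation'],'rule xy',d@v,d@u,'F along/across/z',F[:2]@u,F[:2]@v,F[2])
                                                                                                                                                                 ^
SyntaxError: unterminated string literal (detected at line 5)
```

```bash
sed -i "s/'z\",s/'z',s/" st.py; python3 st.py w4
```

```text
t 8.0833 z 0.02996550265920015 [-3.14128115e+00 -9.01340149e-04  1.19009496e+00] rule xy -0.0005019285795074361 0.0138488495873514 F along/across/z -0.13698197110101526 0.43957061085908505 0.10109295951297703
459
pin px [315.23529412 298.22440087]
pin rule xy at z 0.084 [-0.00091759  0.03023565]
pin rule xy at z 0.08 [-0.00093571  0.02831508]
blue blobs [[140, 0, 35, 150, 3595], [368, 178, 58, 35, 1869]]
```

The carriage is now being pushed: the pin is at y ≈ 30 mm and about 21 mm remain. I'll advance 15 mm slowly.

>>> step_arm(increments=[{"fingers":255,"slide":[0.003,0,0],"twist":[0,0,0]},{"fingers":255,"slide":[0.005,0,0],"twist":[0,0,0]},{"fingers":255,"slide":[0.007,0,0],"twist":[0,0,0]},{"fingers":255,"slide":[0.009,0,0],"twist":[0,0,0]},{"fingers":255,"slide":[0.011,0,0],"twist":[0,0,0]},{"fingers":255,"slide":[0.013,0,0],"twist":[0,0,0]},{"fingers":255,"slide":[0.014,0,0],"twist":[0,0,0]},{"fingers":255,"slide":[0.015,0,0],"twist":[0,0,0]},{"fingers":255,"slide":[0.015,0,0],"twist":[0,0,0]},{"fingers":255,"slide":[0.015,0,0],"twist":[0,0,0]}])

```text
t: 8.92
eef_pos: [0.5547, 0.0301, 0.03]
orientation: [3.141, -0.001, 1.19]
contact_force: [0.5, -0.2, -0.3]
finger_gap: -0.003
gripper_force: 0.0
```

```bash
cat >> st.py <<'E'
for t in k[2][1:]:
    if t[4]>80 and 340<t[0]+t[2]/2<440:
        e=np.array([t[0],t[1],t[0]+t[2],t[1]+t[3]]); q=least_squares(lambda q:(bb(proj(c,world(p,box(q[0],q[1],0,.026,.024,.012))))-e),[.036,.05]); print('blue at',q.x,q.fun.round(1))
E
python3 st.py w5
```

```text
t 8.9667 z 0.030007958644783277 [ 3.14145758e+00 -5.46020060e-04  1.19006859e+00] rule xy -0.00037625295309256216 0.02873288875346925 F along/across/z -0.1938713678317827 -0.009513238977897282 -0.34292797720528173
455
pin px [315.7956044  278.13186813]
pin rule xy at z 0.084 [-0.00066664  0.05208414]
pin rule xy at z 0.08 [-0.00067802  0.05039491]
blue blobs [[142, 0, 36, 181, 4238], [367, 207, 57, 38, 1325]]
blue at [0.0364552  0.05007047] [-2.  -0.3  1.8  0.3]
```

The pin jumped about 5 mm ahead of the fingertips, to y = 50.4 mm (dropped height), and the blue marker reads 50.1 mm, so it has snapped in. I'll back off, rise and verify.

>>> step_arm(increments=[{"fingers":255,"slide":[-0.02,0,0],"twist":[0,0,0]},{"fingers":255,"slide":[-0.05,0,0],"twist":[0,0,0]},{"fingers":255,"slide":[-0.06,0,0],"twist":[0,0,0]},{"fingers":255,"slide":[-0.06,0,-0.04],"twist":[0,0,0]},{"fingers":255,"slide":[-0.06,0,-0.08],"twist":[0,0,0]},{"fingers":255,"slide":[-0.06,0,-0.1],"twist":[0,0,0]},{"fingers":255,"slide":[-0.06,0,-0.1],"twist":[0,0,0]},{"fingers":255,"slide":[-0.06,0,-0.1],"twist":[0,0,0]},{"fingers":255,"slide":[-0.06,0,-0.1],"twist":[0,0,0]}])

```text
t: 9.72
eef_pos: [0.5315, -0.0259, 0.1292]
orientation: [-3.14, 0.0, 1.19]
contact_force: [1.0, -0.4, -0.3]
finger_gap: -0.002
gripper_force: 0.0
```

```bash
python3 st.py w6; python3 - <<'E'
from h import *
a=cv2.imread('pics/w6.png'); k=cam('side'); out=np.zeros((480,800,3),np.uint8); out[:,:480]=a[:,80:560]
v=k['img'][210:370,220:326,::-1]; v=np.clip(cv2.resize(v,(318,480),interpolation=cv2.INTER_CUBIC)*1.4,0,255); out[:,482:]=v; cv2.imwrite('pics/c3.png',out)
E
```

```text
t 9.7667 z 0.12851985403701974 [-3.13889714e+00  6.98475741e-04  1.18987398e+00] rule xy -0.0012950717384688736 -0.03186819282178346 F along/across/z 0.6764395884374469 0.19012124826857518 -1.2934282594652726
200
pin px [317.975  93.485]
pin rule xy at z 0.084 [-0.00131836  0.0504762 ]
pin rule xy at z 0.08 [-0.00132892  0.05062877]
blue blobs [[200, 0, 19, 68, 1033], [380, 88, 14, 20, 247]]
blue at [0.04362399 0.0501191 ] [-15.1   0.1  13.7   0.3]
```

View pics/c3.png

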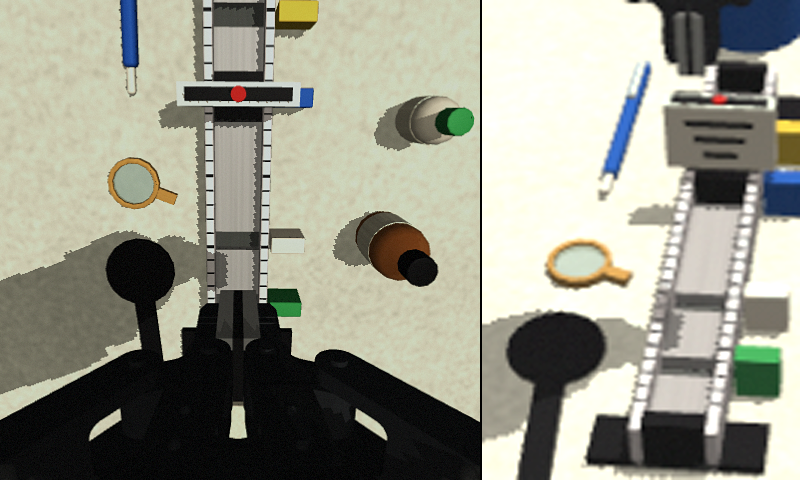

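In the last picture the paddle, with the pin at (238,94), is level with the blue marker at (306,97). The other objects in view are where they were. From two viewpoints (w5 and w6) the pin position agrees only at 80 mm height, so the roller has dropped. Handing in.

```bash
python3 -c "
from cell import workorder; print(workorder.finish_job())"
```

```text
the job is handed in; nothing more can be done
None
```

The carriage is seated in the stop beside the blue marker: the pin measured 50.6 mm along the rail against 50.1 mm for the marker, and showed as dropped. I only pushed it, on the paddle's -y face, with the arm clear when I handed the job in; a first push passed just over the paddle because the fingers end about 25–30 mm short of the stated TCP.

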